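Get the craft cutter out of the child-safe desk box

TASK

Open the white child-safe box on the desk: push its black knob down and turn it clockwise past the red safety stop, as far as it goes, so that the hidden tray springs fully out. Then take the yellow craft cutter out of the tray and set it down (do not drop it) flat near the middle of the green cutting mat, lying roughly along the mat's long side, and let go. Leave the box open, and leave the lamp, mug, pencil pot and notebook where they are.

Things in the scene. Friction and masses are not known exactly. Their poses are not given: they have to be found in the camera images.
- knob_grip (a point): Centre of the knob's black grip bar, on its vertical turning axis, 98 mm above the desk when up; x runs along the bar. Bar 62 mm long, 16 wide, 30 tall (this point half-way up), white line on its -x end. Below it a grey round skirt, 64 mm across, its top 15 mm below this point; a yellow lug on its rim reaches 43 mm from the axis, level with it. Knob at the middle of the box's top.
- knob (a joint): Turn of the knob, rad, growing clockwise seen from above: 0 (locked) to 1.4 (end); starts at 0 to 0.25. Unless it is pushed down, its yellow lug meets the red stop at about 0.4. Pushed down 10.5 mm or more (12 mm is the bottom) it passes beneath; from 0.85 on it may rise again. From about 1.1 on the tray is free. It stays where it is left and needs little torque (0.03 N m).
- press (a joint): How far the knob is pushed down, m, 0 (up) to 0.012 (bottom). A spring returns it: 4 N to start, about 10 N at the bottom.
- safe: White box, 180 mm (its x) by 148 (y) by 62 high, fixed; origin at the centre of its underside. The oak tray front is on its -x side, towards the robot. The fixed red stop, an arm 8 mm wide on the lid, lies 35 to 54 mm from the knob's axis, 50 degrees from the box's +x towards its +y, its top about level with the skirt's top when the knob is up.
- tray (a joint): How far the hidden tray has come out, m, 0 (shut) to 0.14 (fully out), along the box's -x. It cannot be pulled out while locked. Once freed, a soft spring (about 3 N) drives it out by itself in about a second and holds it there.
- tray_floor (a point): Centre of the tray's inner floor, 12 mm above the desk, axes as the box's. The inside is 155 mm (x) by 124 mm (y); side and rear walls rise 24 mm above the floor, the front panel 39 mm. With the tray fully out this point is 53 mm in front of the box's front face, so most of the tray is open from above.
- cutter_center (a point): Centre (half-way up) of the yellow and black craft cutter, blade retracted: a bar 130 mm long (its x), 26 mm wide (its y), 18 mm thick (its z), about 90 g; the steel nose is at +x. It lies flat in the tray, roughly along it, and comes out with it.
- mat_top (a point): Centre of the top of the green cutting mat, 240 mm (its x) by 170 mm (its y) by 3 mm thick, fixed flat on the desk. Top 3 mm above the desk.
- mug: White mug, 82 mm across, 92 mm high, origin under its centre. Leave alone.
- pencups: Grey-green pencil pot, 72 mm across, 100 mm high (pencils to 170 mm), origin under its centre. Leave alone.
- notebook: Blue notebook, 150 by 210 by 19 mm, lying flat, origin under its centre. Leave alone.
- lamp: Coral desk lamp, foot about 130 by 130 mm, 337 mm high, origin under its centre. Leave alone.
Not all that is in view belongs to the job. Several things have the shape of the safe; the one meant has the colours described above.

How it is judged:
By the outcome, as a careful person would: the job done as asked, in the order asked, and still so for the second after the job is handed in, with the robot touching nothing.
It also fails if it takes over 56 s, if anything falls off the work surface, if the arm or the gripper's body presses on something with over 40 N, if the wrist force passes 120 N, or if a joint passes its speed limit or range.

ROBOT

A 6-joint arm with a two-finger parallel gripper is mounted at the origin on the work surface. World frame = base frame: x ahead of the robot, y to its left, z up, the work surface at z = 0. Lengths are in mm, angles in rad, forces in N, time in s.
With the tool pointing down it reaches from about 350 to 775 mm from the base axis. Payload 7.3 kg.
Tool frame: the origin (TCP) lies at the centre of the arm's flange, where the gripper is bolted on; the fingertips stand 178 mm ahead of it and the grasp point (between the pads) lies 159 mm ahead of it; z points along the fingers, y is the direction in which the jaws open and shut (so a half turn about z gives the same grasp; the last joint's range is limited). The gripper opens to 92 mm and grips with 3 to 60 N. Pads are 19 mm wide; open, the fingers measure 130 mm over their backs; the gripper's body (75 mm by 190 mm) begins 47 mm behind the grasp point.
Start: joints at [-0.146, 0.342, 1.524, -0, 1.275, -0.146], TCP at [525.003, 0.022, 404.741] pointing down, gripper open.
Joint ranges: [-2.53, 2.53], [-0.77, 2.02], [0.04, 2.7], [-1, 4.14], [0.28, 2.66], [-3.11, 3.11]. Speed limits (rad/s): [2.57, 2.57, 3.14, 3.14, 3.14, 3.14].

INTERFACE

Orientations are given as [roll, pitch, yaw] about the fixed x, y, z axes, in that order (R = Rz(yaw) Ry(pitch) Rx(roll)).
In Python, from plant import get_obs, capture, close_job gives the robot as it stands. The module is installed in compiled form; this text tells all that it offers.
- The arm moves only by the shell command python3 -m pendant 'ROWS'. ROWS is JSON, a list of rows, each a list of 3 entries, a list of its own where there are three numbers: the shift along the tool's x, y, z in m, then the turn, a rotation vector about the tool's x, y, z in rad, then the finger opening in m, from 0 to 0.0918. In form: [[[tx, ty, tz], [wx, wy, wz], fingers], ...]. A call has 1 to 10 rows; each row is the pose to reach, as a shift and turn from the pose commanded when the call began, along the tool's axes at that moment; what a row does not reach only later rows make up. A row lasts 1/12 s, in which the tool goes at most 41.7 mm and 7.16 degrees, less where a joint would pass 70% of its speed; a pose out of reach is approached as far as the arm can. A call with a gripper value outside its range is refused whole. The fingers move at their own pace and stop on an object; the grip force is fixed at half the most. Time passes only in rows, so rows that repeat a pose let the fingers close. It gives the time, the measured TCP pose, the force and the opening at its end, in the units of the state.
- get_obs(): the state, without advancing time (a new reading comes with each control period).
- capture(name): name is "scene" or "side" or "wrist"; returns a dict with "color" (420x560x3 uint8, red, green, blue), "mtx" (3x3 intrinsics, pixels), "dist" ([k1, k2, p1, p2, k3] as OpenCV has them; the pictures are not rectified), "rvec" (rotation vector, rad) and "tvec" (3), from world to camera coordinates, as OpenCV has them. Camera axes: x right, y down, z forward; pixel columns grow to the right and rows downward; lengths in mm; the calibration is good to about 2 mm. A picture is of the moment at which its call begins. There is no depth.
- close_job(): hands the job in, once; it reports no verdict.
The state is a dict: "time": time; "joint_positions": joint angles; "dq": joint speeds; "tau": joint torques, N m; "tool_pos": TCP position; "tcp_rot": TCP orientation; "contact_force": force on the tool from outside, world axes, zero at the start; "moment": the same for the moment, N m; "grip_width": finger opening in mm.
Only numpy, scipy, OpenCV 4.12 (cv2) and the standard library are available. Lean on these libraries where they do the work, as an engineer would, in place of code of your own. Each camera call takes 0.05 s, during which the arm holds its last target. There are 200 camera calls.

## Working session

There is one attempt and no reset: what is moved stays moved. The work goes in short steps, Python scripts to look and compute and a shell command to move; the robot and the scene stay as the last step left them, time stands still between calls to the robot, and variables do not carry over. Pictures are saved under pics/ and viewed, about 8 in all and at most 12, crops included, and the job is handed in when it is done.

```bash
mkdir -p pics; cat > h.py <<'E'
import numpy as np, cv2
from plant import get_obs, capture
def ray(c,px):
    p=cv2.undistortPoints(np.array([[px]],float),c["mtx"],np.array(c["dist"],float)).reshape(2)
    R=cv2.Rodrigues(np.array(c["rvec"],float))[0]; o=-R.T@np.array(c["tvec"],float).ravel()
    return o,R.T@np.array([p[0],p[1],1.])
def onz(c,px,z):
    o,d=ray(c,px); return o+d*(z-o[2])/d[2]
def proj(c,P):
    return cv2.projectPoints(np.array(P,float).reshape(-1,1,3),np.array(c["rvec"],float),np.array(c["tvec"],float),c["mtx"],np.array(c["dist"],float))[0].reshape(-1,2)
def tri(*rs):
    A=0;b=0
    for o,d in rs:
        d=d/np.linalg.norm(d);M=np.eye(3)-np.outer(d,d);A=A+M;b=b+M@o
    return np.linalg.solve(A,b)
def save(c,n): cv2.imwrite("pics/"+n,c["color"][:,:,::-1])
E
python3 - <<'E'
from h import *
import pickle
for n in("scene","side"):
    c=capture(n);save(c,n+"0.png");pickle.dump(c,open(n+"0.pkl","wb"))
    o,_=ray(c,(280,210));print(n,o.round())
o=get_obs();print(o)
a,b=[cv2.imread(f"pics/{n}0.png") for n in("scene","side")]
E
```

```text
scene [1020. -680. 1203.]
side [201. 929. 870.]
{'time': 0.1, 'joint_positions': array([-1.46016155e-01,  3.42618296e-01,  1.52493651e+00,  3.70955165e-05,
        1.27538964e+00, -1.45989464e-01]), 'dq': array([ 5.89220098e-05, -2.18731274e-03, -2.33997905e-03,  4.09618588e-04,
        2.55667714e-04,  1.48186755e-03]), 'tau': array([ 1.49919495e-03, -4.32001984e+01, -2.44694173e+01,  7.19219679e-02,
        5.25739230e-02, -9.79429342e-05]), 'tool_pos': array([5.24871443e+02, 3.77079208e-02, 4.04127089e+02]), 'tcp_rot': array([-3.14026040e+00, -2.31743649e-04,  1.57075866e+00]), 'contact_force': array([0.24415781, 0.44476001, 0.27172679]), 'moment': array([ 0.00439163, -0.06988591, -0.02492108]), 'grip_width': 91.5987613315579}
```

View pics/scene0.png

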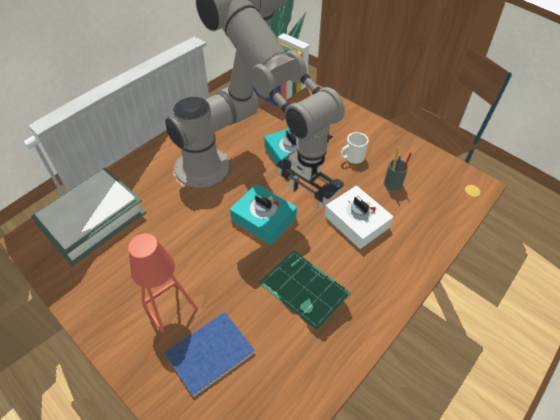

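View pics/side0.png

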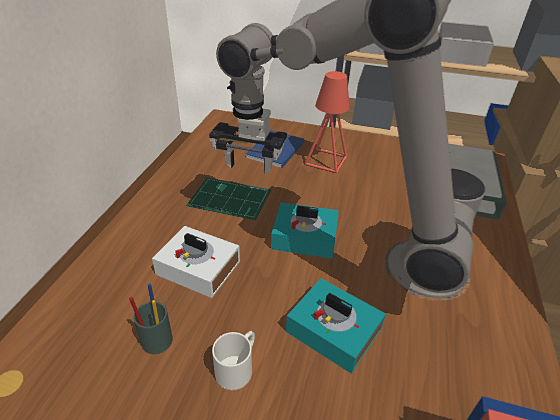

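The scene image shows a white box at px (360,215) and teal look-alikes at (264,213) and (285,145). In the side image they are at (197,260), and (306,230) and (336,325). Only the white one matches the described colours. The mat is at scene (305,289). I'll confirm with an enlarged crop and measure.

```bash
python3 - <<'E'
from h import *
import pickle
S,D=[pickle.load(open(n+"0.pkl","rb")) for n in("scene","side")]
def comp(m,near):
    n,l,s,ce=cv2.connectedComponentsWithStats(m.astype(np.uint8))
    k=l[near[1]-12:near[1]+13,near[0]-12:near[0]+13];k=np.bincount(k[k>0]).argmax()
    return (l==k).astype(np.uint8)
for nm,c,pb,pm in(("scene",S,(345,212),(305,280)),("side",D,(175,260),(220,200))):
    hsv=cv2.cvtColor(c["color"],cv2.COLOR_RGB2HSV);h,s,v=cv2.split(hsv)
    m=comp((h>55)&(h<90)&(s>60)&(v<140),pm); m=cv2.morphologyEx(m,cv2.MORPH_CLOSE,np.ones((7,7)))
    ct=max(cv2.findContours(m,0,2)[0],key=cv2.contourArea).reshape(-1,2)
    W=np.array([onz(c,p,3)[:2] for p in ct],np.float32);print(nm,"mat",cv2.minAreaRect(W))
    m=comp((s<50)&(v>205),pb); hull=cv2.convexHull(cv2.findContours(cv2.morphologyEx(m,cv2.MORPH_CLOSE,np.ones((5,5))),0,2)[0][0])
    W=np.array([onz(c,p,62)[:2] for p in hull.reshape(-1,2)],np.float32);print("boxtop",cv2.minAreaRect(W),cv2.contourArea(hull))
    x,y=pb
a=S["color"][175:255,310:405];b=D["color"][215:305,140:250]
im=np.hstack([cv2.resize(a,(400,337),interpolation=2),cv2.resize(b,(400,337),interpolation=2)])
cv2.imwrite("pics/crop1.png",im[:,:,::-1])
E
```

```text
scene mat ((644.4904174804688, -138.29676818847656), (236.51507568359375, 167.72689819335938), 0.011272761970758438)
boxtop ((612.62060546875, 189.88699340820312), (150.81202697753906, 183.06878662109375), 80.40819549560547) 1780.0
side mat ((643.0466918945312, -133.33432006835938), (172.22982788085938, 238.34793090820312), 89.97941589355469)
boxtop ((611.98095703125, 193.04908752441406), (146.05699157714844, 178.1252899169922), 80.31088256835938) 2549.0
```

View pics/crop1.png

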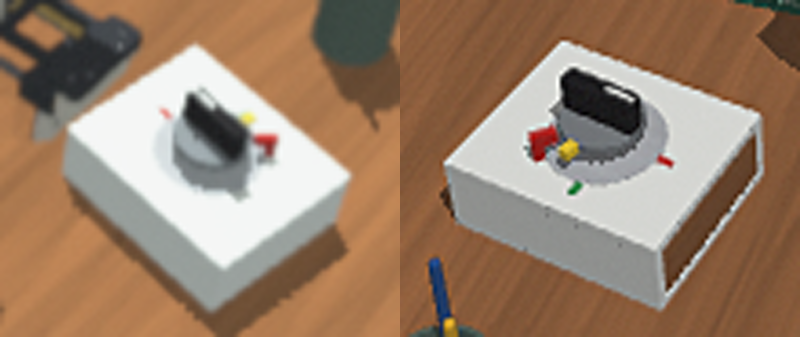

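The crop shows the white box with a black bar, a yellow lug next to the red stop, and the oak front on the robot side, so this is the right box. Its centre is about (612, 191.5), x-axis yaw about -9.6°. The mat centre is about (644, -136), with its long side along world x.

```bash
python3 -m pendant '[[[0.03,0.014,0],[0,0,-0.12],0.09],[[0.06,0.028,0],[0,0,-0.24],0.09],[[0.09,0.042,0],[0,0,-0.36],0.09],[[0.12,0.056,0],[0,0,-0.48],0.08],[[0.15,0.07,0],[0,0,-0.6],0.06],[[0.18,0.08,0],[0,0,-0.72],0.06],[[0.1915,0.087,0],[0,0,-0.84],0.06],[[0.1915,0.087,0],[0,0,-0.96],0.06],[[0.1915,0.087,0],[0,0,-1.08],0.06],[[0.1915,0.087,0],[0,0,-1.2],0.06]]'
python3 - <<'E'
from h import *
import pickle
c=capture("wrist");save(c,"w1.png");pickle.dump(c,open("w1.pkl","wb"));o=get_obs();print(o["tool_pos"],o["tcp_rot"],o["joint_positions"]);print(ray(c,(280,210)))
for p in((397,188),): print("pot",onz(pickle.load(open("scene0.pkl","rb")),p,0))
print(onz(pickle.load(open("side0.pkl","rb")),(157,340),0))
E
```

```text
time: 0.93
tool_pos: [612.0, 192.1, 403.8]
tcp_rot: [-3.141, -0.001, 2.778]
contact_force: [0.3, 0.1, 0.0]
grip_width: 60.2
[611.99673573 191.84020341 403.90348108] [-3.14071801e+00 -1.14052373e-03  2.78448034e+00] [ 1.84394894e-01  5.62322523e-01  1.17061767e+00 -1.63764401e-04
  1.41008063e+00 -1.02926329e+00]
(array([535.47459603, 220.80399777, 383.68702745]), array([ 0.28153322, -0.11369103, -0.95283428]))
pot [634.52118352 426.0506599    0.        ]
[608.78601657 435.19495518   0.        ]
```

View pics/w1.png

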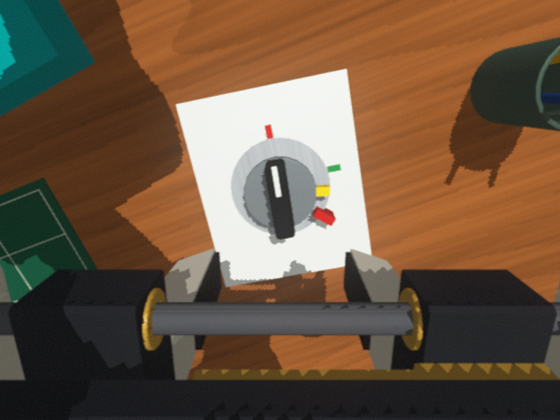

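The wrist view shows the bar from (274,160), the white-line end, to (285,238). The yellow lug is at (322,191) and the red stop at (324,216). Next I measure the bar's centre and yaw.

```bash
python3 - <<'E'
from h import *
import pickle
c=pickle.load(open("w1.pkl","rb"));o,_=ray(c,(280,210))
im=c["color"].astype(int);sub=np.zeros((420,560),np.uint8);sub[150:245,255:305]=1
hsv=cv2.cvtColor(c["color"],cv2.COLOR_RGB2HSV)
m=((hsv[:,:,2]<60)&(sub>0)).astype(np.uint8)
l=((hsv[:,:,2]>200)&(sub>0)).astype(np.uint8);l[:162]=0;l[200:]=0;l[:,:266]=0;l[:,290:]=0
ct=max(cv2.findContours(m,0,2)[0],key=cv2.contourArea).reshape(-1,2)
for z in(113,98): print("bar",z,cv2.minAreaRect(np.array([onz(c,p,z)[:2] for p in ct],np.float32)))
ys,xs=np.nonzero(l);W=np.array([onz(c,(x,y),113)[:2] for x,y in zip(xs,ys)],np.float32);print("line",len(W),cv2.minAreaRect(W))
m=((hsv[:,:,1]<60)&(hsv[:,:,2]>190)).astype(np.uint8);n,L,s,ce=cv2.connectedComponentsWithStats(m)
print("cam",o)
P=[onz(c,p,62)[:2] for p in((177,103),(347,69))];print(P,np.degrees(np.arctan2(*(P[1]-P[0])[::-1])),np.linalg.norm(P[1]-P[0]))
b=np.degrees(np.array([.0]))
for k in((322,191),):print("lug",onz(c,k,83))
E
```

```text
bar 113 ((607.563232421875, 190.95046997070312), (15.438250541687012, 63.46803283691406), 78.0654067993164)
bar 98 ((611.5579833984375, 189.29617309570312), (16.293787002563477, 66.98506164550781), 78.06544494628906)
line 149 ((592.8480834960938, 193.9165496826172), (3.7990381717681885, 23.328054428100586), 78.01416015625)
cam [535.47459603 220.80399777 383.68702745]
[array([508.91008823, 134.17153777]), array([534.82223936, 279.04990674])] 79.85961040984911 147.1773806442007
lug [621.132557   224.97942656  83.        ]
```

```bash
python3 -m pendant '[[[0.001,-0.001,0.035],[0,0,-0.1],0.04],[[0.001,-0.001,0.07],[0,0,-0.16],0.04],[[0.001,-0.001,0.1],[0,0,-0.16],0.04],[[0.001,-0.001,0.125],[0,0,-0.16],0.04],[[0.001,-0.001,0.138],[0,0,-0.16],0.04],[[0.001,-0.001,0.138],[0,0,-0.16],0.04],[[0.001,-0.001,0.138],[0,0,-0.16],0],[[0.001,-0.001,0.138],[0,0,-0.16],0],[[0.001,-0.001,0.138],[0,0,-0.16],0],[[0.001,-0.001,0.138],[0,0,-0.16],0]]'
```

```text
time: 1.82
tool_pos: [611.0, 191.0, 268.1]
tcp_rot: [3.141, 0.002, 2.93]
contact_force: [0.6, -0.4, -0.7]
grip_width: 17.8
```

```bash
python3 -m pendant '[[[0,0,0],[0,0,0],0],[[0,0,0],[0,0,0],0],[[0,0,0.003],[0,0,0],0],[[0,0,0.006],[0,0,0],0],[[0,0,0.009],[0,0,0],0],[[0,0,0.012],[0,0,0],0],[[0,0,0.013],[0,0,0],0],[[0,0,0.013],[0,0,0],0]]'
```

```text
time: 2.48
tool_pos: [610.9, 190.5, 255.9]
tcp_rot: [-3.141, 0.002, 2.931]
contact_force: [-4.4, -5.8, 15.4]
grip_width: 15.8
```

```bash
python3 -m pendant '[[[0,0,0],[0,0,0.1],0],[[0,0,0],[0,0,0.2],0],[[0,0,0],[0,0,0.3],0],[[0,0,0],[0,0,0.4],0],[[0,0,0],[0,0,0.5],0],[[0,0,0],[0,0,0.6],0],[[0,0,0],[0,0,0.7],0],[[0,0,0],[0,0,0.7],0]]'
```

```text
time: 3.15
tool_pos: [610.9, 190.4, 255.9]
tcp_rot: [3.14, 0.002, 2.225]
contact_force: [-3.5, -6.5, 15.2]
grip_width: 15.8
```

```bash
python3 -m pendant '[[[0,0,0],[0,0,0.1],0],[[0,0,0],[0,0,0.2],0],[[0,0,0],[0,0,0.3],0],[[0,0,0],[0,0,0.4],0],[[0,0,0],[0,0,0.5],0],[[0,0,0],[0,0,0.6],0],[[0,0,0],[0,0,0.67],0],[[0,0,0],[0,0,0.67],0]]'; python3 -c "
from h import *
print(get_obs()['moment'])"
```

```text
time: 3.82
tool_pos: [610.8, 190.5, 255.9]
tcp_rot: [3.139, 0.001, 1.558]
contact_force: [-4.2, -5.5, 15.8]
grip_width: 15.9
[-1.09446401  0.89749326  0.3390585 ]
```

```bash
python3 -m pendant '[[[0,0,0],[0,0,0.04],0],[[0,0,0],[0,0,0.04],0],[[0,0,-0.006],[0,0,0.03],0],[[0,0,-0.012],[0,0,0.03],0],[[0,0,-0.013],[0,0,0.03],0.04],[[0,0,-0.013],[0,0,0.03],0.04],[[0,0,-0.013],[0,0,0.03],0.04],[[0,0,-0.05],[0,0,0.03],0.04],[[0,0,-0.09],[0,0,0.03],0.04],[[0,0,-0.13],[0,0,0.03],0.06]]'
python3 - <<'E'
from h import *
import pickle
a=capture("side");w=capture("wrist");o=get_obs();print(o["moment"],o["joint_positions"])
pickle.dump((a,w),open("p2.pkl","wb"))
cv2.imwrite("pics/s2.png",np.hstack([cv2.resize(a["color"],(400,300)),cv2.resize(w["color"],(400,300))])[:,:,::-1])
E
```

```text
time: 4.65
tool_pos: [610.5, 191.2, 383.4]
tcp_rot: [-3.138, 0.0, 1.531]
contact_force: [1.3, -0.7, 0.7]
grip_width: 43.5
[-0.05535407 -0.02688301 -0.05638247] [1.83839985e-01 5.65298643e-01 1.20114968e+00 6.06664688e-04
 1.36207930e+00 2.23508395e-01]
```

View pics/s2.png

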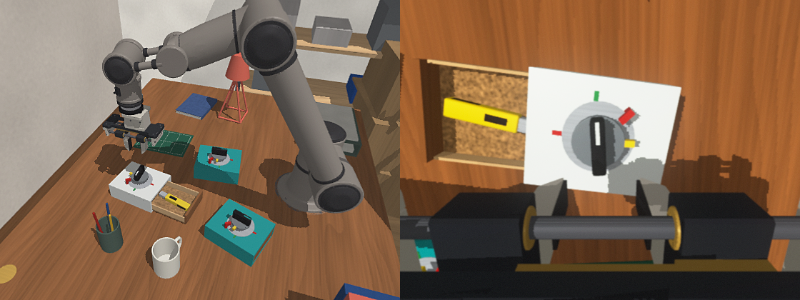

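The picture shows the tray out, with the yellow cutter in it at wrist (482,113) in the half-size view and its steel nose towards the box. Next I measure the knob angle and the cutter.

```bash
cat > cut.py <<'E'
from h import *
def yellow(c,roi,z,closing=5):
    x0,y0,x1,y1=roi;hsv=cv2.cvtColor(c["color"],cv2.COLOR_RGB2HSV);h,s,v=cv2.split(hsv)
    m=((h>22)&(h<34)&(s>170)&(v>90)).astype(np.uint8);r=np.zeros_like(m);r[y0:y1,x0:x1]=1;m=cv2.morphologyEx(m*r,cv2.MORPH_CLOSE,np.ones((closing,closing)))
    ct=max(cv2.findContours(m,0,2)[0],key=cv2.contourArea).reshape(-1,2)
    W=np.array([onz(c,p,z)[:2] for p in ct],np.float32);return cv2.minAreaRect(W),cv2.boxPoints(cv2.minAreaRect(W)),ct
E
python3 - <<'E'
from cut import *
import pickle
a,w=pickle.load(open("p2.pkl","rb"))
for c,roi in((w,(40,120,175,200)),(a,(200,255,300,310))):
    r,b,ct=yellow(c,roi,30,9);print(r,b.round(1).tolist(),ct.min(0),ct.max(0))
hsv=cv2.cvtColor(w["color"],cv2.COLOR_RGB2HSV);m=(hsv[:,:,2]<60).astype(np.uint8);r=0*m;r[150:255,255:305]=1
ct=max(cv2.findContours(m*r,0,2)[0],key=cv2.contourArea).reshape(-1,2)
print("bar",cv2.minAreaRect(np.array([onz(w,p,113)[:2] for p in ct],np.float32)))
l=((hsv[:,:,2]>200)&(r>0)).astype(np.uint8);n,L,s,ce=cv2.connectedComponentsWithStats(l)
for i in range(1,n):
  if s[i,4]>60:
    ys,xs=np.nonzero(L==i);print("line",s[i],cv2.minAreaRect(np.array([onz(w,(x,y),113)[:2] for x,y in zip(xs,ys)],np.float32)))
cv2.imwrite("pics/c3.png",cv2.resize(np.hstack([w["color"][70:260,20:350],]),(790,455),interpolation=2)[:,:,::-1])
print(ray(w,(280,210))[0])
E
```

```text
((456.0550537109375, 220.1106414794922), (28.048797607421875, 100.8807373046875), 73.5445785522461) [[403.70001220703125, 220.89999389648438], [500.5, 192.39999389648438], [508.3999938964844, 219.3000030517578], [411.70001220703125, 247.8000030517578]] [ 60 136] [169 185]
((453.400390625, 228.16419982910156), (34.47492218017578, 103.88427734375), 72.89561462402344) [[398.70001220703125, 227.0], [498.0, 196.39999389648438], [508.1000061035156, 229.39999389648438], [408.79998779296875, 259.8999938964844]] [231 271] [266 295]
bar ((610.7468872070312, 193.57107543945312), (63.33396911621094, 15.036394119262695), 89.89320373535156)
line [255 150  50  17 413] ((613.7122802734375, 229.616943359375), (11.681563377380371, 35.8817253112793), 87.6299819946289)
line [273 172   7  31 166] ((610.3042602539062, 207.9244384765625), (3.9272055625915527, 23.18135643005371), 0.11710178852081299)
line [255 235  37  20 452] ((605.7892456054688, 161.8242645263672), (16.07423973083496, 28.437646865844727), 87.3917007446289)
[613.8406278  272.15627019 373.76267427]
```

View pics/c3.png

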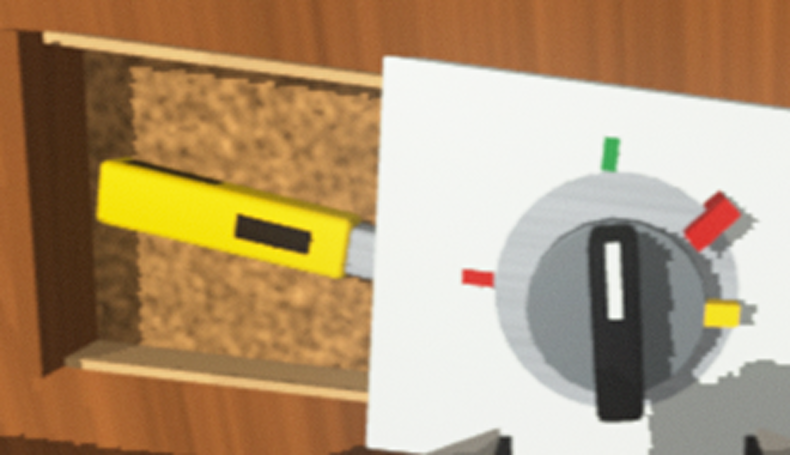

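Knob bar yaw is about -90°, so the turn is about 1.40, at its end. The cutter's yaw is about -16.5° and its centre about (470,216). Its nose sticks about 9 mm under the lid, so I'll grip it towards the tail, lift a little, turn and pull it clear inside the tray before lifting. Moving to hover.

```bash
python3 -m pendant '[[[0.003,-0.02,0],[0,0,-0.12],0.06],[[0.006,-0.04,0],[0,0,-0.24],0.06],[[0.01,-0.06,0],[0,0,-0.36],0.06],[[0.013,-0.08,0],[0,0,-0.48],0.06],[[0.016,-0.105,0],[0,0,-0.6],0.06],[[0.02,-0.13,0.01],[0,0,-0.72],0.06],[[0.023,-0.156,0.03],[0,0,-0.84],0.06],[[0.023,-0.156,0.05],[0,0,-0.96],0.06],[[0.023,-0.156,0.07],[0,0,-1.08],0.06],[[0.023,-0.156,0.083],[0,0,-1.2],0.06]]'
python3 -m pendant '[[[0,0,0],[0,0,-0.12],0.06],[[0,0,0],[0,0,-0.12],0.06],[[0,0,0],[0,0,-0.12],0.06]]'
python3 - <<'E'
from cut import *
import pickle
w=capture("wrist");s=capture("scene");save(w,"w4.png");pickle.dump((w,s),open("p4.pkl","wb"));print(get_obs()["tool_pos"],get_obs()["tcp_rot"],get_obs()["joint_positions"])
print(ray(w,(280,210))[0])
S,D=[pickle.load(open(n+"0.pkl","rb")) for n in("scene","side")]
print("mug",tri(ray(S,(357,136)),ray(D,(233,341))))
E
```

```text
time: 5.58
tool_pos: [454.6, 220.4, 298.4]
tcp_rot: [-3.14, -0.002, 2.737]
contact_force: [-0.2, 0.6, 0.0]
grip_width: 60.0
time: 5.83
tool_pos: [455.7, 220.3, 300.1]
tcp_rot: [-3.141, -0.001, 2.847]
contact_force: [-0.3, -1.2, -0.2]
grip_width: 59.8
[455.87517075 220.28311724 300.7961588 ] [3.14115377e+00 4.29754830e-04 2.84749628e+00] [ 2.98615172e-01  4.19553464e-01  1.72235679e+00  1.47399956e-04
  9.99080789e-01 -9.78164594e-01]
[377.37063341 243.71450742 279.98784741]
mug [408.37421753 453.35423764 107.93027906]
```

View pics/w4.png

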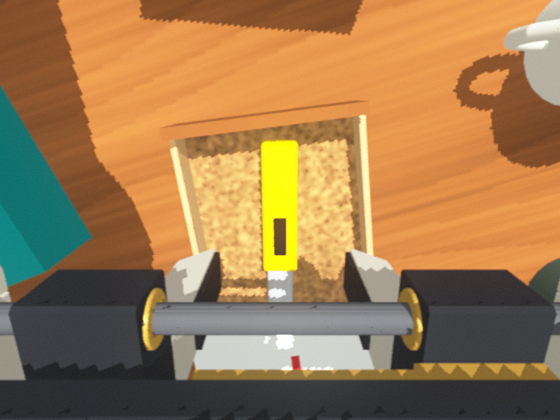

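The cutter lies at px (263–298, 142–270), lined up with the tool, and the mug is well clear at the right.

```bash
python3 - <<'E'
from cut import *
import pickle
w,s=pickle.load(open("p4.pkl","rb"))
r,b,ct=yellow(w,(240,120,320,290),30,15);print(r,b.round(1).tolist(),ct.min(0),ct.max(0))
S,D=[pickle.load(open(n+"0.pkl","rb")) for n in("scene","side")]
print("teal knobs",tri(ray(S,(264,202)),ray(D,(307,211))),tri(ray(S,(285,143)),ray(D,(339,302))))
print("nose px ->",onz(w,(280,300),30), onz(w,(174,150),36),onz(w,(365,117),36), onz(w,(92,238),62))
E
```

```text
((452.19891357421875, 219.02793884277344), (25.894338607788086, 99.1423568725586), 73.3617172241211) [[401.0, 220.8000030517578], [496.0, 192.39999389648438], [503.3999938964844, 217.1999969482422], [408.3999938964844, 245.60000610351562]] [261 140] [297 270]
teal knobs [360.94345626 -23.26359507  95.64014163] [212.51727467 260.52882523  78.0107491 ]
nose px -> [524.87652235 197.37935509  30.        ] [389.89649893 163.53182455  36.        ] [406.19649099 292.1616653   36.        ] [426.37641514  99.41360255  62.        ]
```

```bash
python3 -m pendant '[[[0.003,-0.002,0.03],[0,0,0],0.045],[[0.003,-0.002,0.06],[0,0,0],0.045],[[0.003,-0.002,0.085],[0,0,0],0.045],[[0.003,-0.002,0.1],[0,0,0],0.045],[[0.003,-0.002,0.107],[0,0,0],0.045],[[0.003,-0.002,0.107],[0,0,0],0.045],[[0.003,-0.002,0.107],[0,0,0],0],[[0.003,-0.002,0.107],[0,0,0],0],[[0.003,-0.002,0.107],[0,0,0],0],[[0.003,-0.002,0.107],[0,0,0],0]]'
python3 -m pendant '[[[0,0,0],[0,0,0],0],[[0,0,0],[0,0,0],0],[[0,0,-0.003],[0,0,0],0],[[0,0,-0.006],[0,0,0],0],[[0,0,-0.006],[0,0,0],0]]'
```

```text
time: 6.77
tool_pos: [452.7, 219.2, 194.8]
tcp_rot: [3.14, 0.002, 2.851]
contact_force: [-0.6, 0.1, 2.5]
grip_width: 25.9
time: 7.18
tool_pos: [452.4, 219.2, 200.3]
tcp_rot: [3.141, 0.001, 2.851]
contact_force: [-0.7, -0.7, -1.1]
grip_width: 25.7
```

```bash
python3 -m pendant '[[[0.001,0.0015,0],[0,0,0.1],0],[[0.002,0.003,0],[0,0,0.2],0],[[0.0035,0.0045,0],[0,0,0.3],0],[[0.0045,0.006,0],[0,0,0.4],0],[[0.006,0.008,0],[0,0,0.5],0],[[0.007,0.009,0],[0,0,0.6],0],[[0.007,0.009,0],[0,0,0.65],0],[[0.007,0.009,0],[0,0,0.65],0]]'
python3 - <<'E'
from cut import *
import pickle
w=capture("wrist");s=capture("side")
cv2.imwrite("pics/w5.png",np.hstack([cv2.resize(w["color"],(400,300)),cv2.resize(s["color"][210:340,130:305],(400,297))[:297].repeat(1,0) if 0 else cv2.resize(s["color"][210:340,130:305],(400,300))])[:,:,::-1])
E
```

```text
time: 7.85
tool_pos: [448.1, 229.8, 199.6]
tcp_rot: [-3.141, -0.0, 2.199]
contact_force: [-0.2, -0.4, -0.3]
grip_width: 25.8
```

View pics/w5.png

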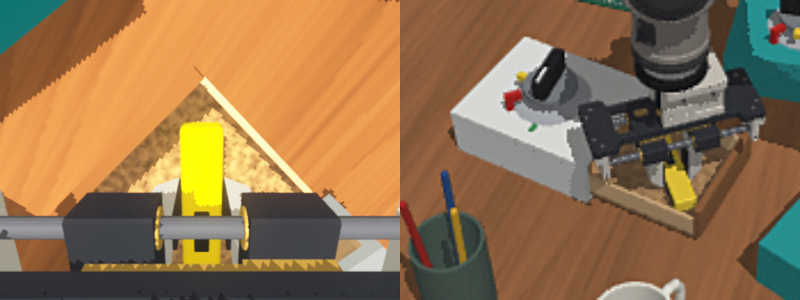

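The cutter is held, turned inside the tray and clear of the lid. Now I lift it straight up.

```bash
python3 -m pendant '[[[0,0,-0.01],[0,0,0],0],[[0,0,-0.025],[0,0,0],0],[[0,0,-0.045],[0,0,0],0],[[0,0,-0.07],[0,0,0],0],[[0,0,-0.095],[0,0,0],0],[[0,0,-0.12],[0,0,0],0],[[0,0,-0.14],[0,0,0],0],[[0,0,-0.15],[0,0,0],0],[[0,0,-0.15],[0,0,0],0]]'; python3 -c "
from h import *
o=get_obs();print(o['tool_pos'],o['tcp_rot'],o['moment'])"
```

```text
time: 8.7
tool_pos: [448.5, 229.8, 353.0]
tcp_rot: [3.136, 0.002, 2.202]
contact_force: [0.4, 0.3, 0.5]
grip_width: 25.5
[448.50457694 229.82587953 353.00998895] [3.13600298e+00 1.84050010e-03 2.20180387e+00] [ 0.08665313 -0.00154293 -0.02856852]
```

```bash
python3 -m pendant '[[[-0.012,-0.002,0],[0,0,-0.094],0],[[-0.03,-0.005,0],[0,0,-0.188],0],[[-0.057,-0.01,0],[0,0,-0.282],0],[[-0.087,-0.015,0],[0,0,-0.376],0],[[-0.117,-0.02,0],[0,0,-0.47],0],[[-0.147,-0.026,0],[0,0,-0.564],0],[[-0.177,-0.031,0],[0,0,-0.658],0],[[-0.205,-0.036,0],[0,0,-0.752],0],[[-0.225,-0.04,0],[0,0,-0.846],0],[[-0.235,-0.041,0],[0,0,-0.94],0]]'; python3 -m pendant '[[[0,0,0],[0,0,0],0]]'; python3 -c "
from h import *
o=get_obs();print(o['tool_pos'],o['tcp_rot'],o['joint_positions'])"
```

```text
time: 9.53
tool_pos: [554.1, 13.1, 348.9]
tcp_rot: [-3.141, -0.001, -3.139]
contact_force: [0.8, -0.4, -0.5]
grip_width: 25.6
time: 9.62
tool_pos: [554.1, 13.6, 348.8]
tcp_rot: [-3.141, -0.001, -3.141]
contact_force: [-1.1, -0.2, -1.4]
grip_width: 25.7
[554.05708809  13.59694322 348.81495254] [-3.14114754e+00 -9.97518431e-04 -3.14114978e+00] [-1.13613204e-01  4.44650487e-01  1.52713923e+00 -6.03396796e-04
  1.17074338e+00 -1.68461736e+00]
```

```bash
python3 -m pendant '[[[-0.006,-0.012,0],[0,0,0],0],[[-0.018,-0.035,0],[0,0,0],0],[[-0.03,-0.062,0],[0,0,0],0],[[-0.044,-0.09,0.015],[0,0,0],0],[[-0.058,-0.118,0.035],[0,0,0],0],[[-0.07,-0.14,0.06],[0,0,0],0],[[-0.074,-0.15,0.085],[0,0,0],0],[[-0.074,-0.15,0.11],[0,0,0],0],[[-0.074,-0.15,0.123],[0,0,0],0],[[-0.074,-0.15,0.123],[0,0,0],0]]'
python3 - <<'E'
from cut import *
w=capture("wrist");s=capture("side");o=get_obs();print(o['tool_pos'],o['tcp_rot'])
cv2.imwrite("pics/w6.png",np.hstack([cv2.resize(w["color"],(400,300)),cv2.resize(s["color"][110:230,170:330],(400,300))])[:,:,::-1])
E
```

```text
time: 10.45
tool_pos: [626.2, -133.9, 222.5]
tcp_rot: [3.139, -0.007, 3.139]
contact_force: [-0.9, 0.5, -0.8]
grip_width: 25.8
[ 627.45035426 -133.97891823  226.60227987] [ 3.14127686e+00 -8.23592987e-04  3.14009190e+00]
```

View pics/w6.png

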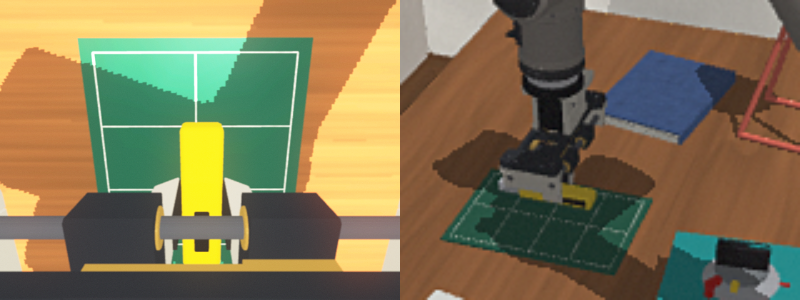

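The cutter is centred over the mat and aligned with it. Lowering slowly.

```bash
python3 -m pendant '[[[0,0,0.008],[0,0,0],0],[[0,0,0.018],[0,0,0],0],[[0,0,0.026],[0,0,0],0],[[0,0,0.031],[0,0,0],0],[[0,0,0.034],[0,0,0],0],[[0,0,0.036],[0,0,0],0],[[0,0,0.038],[0,0,0],0],[[0,0,0.038],[0,0,0],0]]'
```

```text
time: 11.22
tool_pos: [627.4, -134.4, 188.5]
tcp_rot: [3.142, -0.0, 3.141]
contact_force: [-0.2, -0.1, -1.9]
grip_width: 25.7
```

```bash
python3 -m pendant '[[[0,0,0.001],[0,0,0],0],[[0,0,0.002],[0,0,0],0],[[0,0,0.003],[0,0,0],0],[[0,0,0.003],[0,0,0],0]]'
```

```text
time: 11.55
tool_pos: [627.5, -134.4, 186.0]
tcp_rot: [-3.141, 0.001, 3.141]
contact_force: [0.5, 0.5, -0.3]
grip_width: 25.7
```

```bash
python3 -m pendant '[[[0,0,0.001],[0,0,0],0],[[0,0,0.0015],[0,0,0],0],[[0,0,0.0015],[0,0,0],0]]'
```

```text
time: 11.8
tool_pos: [627.5, -134.4, 185.9]
tcp_rot: [-3.141, 0.001, 3.141]
contact_force: [-3.9, 0.9, 8.9]
grip_width: 25.5
```

It's in contact with the mat (8.9 N up). I'll release partway, then rise.

```bash
python3 -m pendant '[[[0,0,-0.001],[0,0,0],0.026],[[0,0,-0.001],[0,0,0],0.035],[[0,0,-0.001],[0,0,0],0.045],[[0,0,-0.001],[0,0,0],0.045],[[0,0,-0.002],[0,0,0],0.045],[[0,0,-0.02],[0,0,0],0.05],[[0,0,-0.05],[0,0,0],0.06],[[0,0,-0.085],[0,0,0],0.06],[[0,0,-0.12],[0,0,0],0.06],[[0,0,-0.15],[0,0,0],0.06]]'
python3 -m pendant '[[[0.03,0.03,-0.02],[0,0,0],0.06],[[0.06,0.06,-0.03],[0,0,0],0.06],[[0.09,0.09,-0.03],[0,0,0],0.06],[[0.12,0.12,-0.03],[0,0,0],0.06],[[0.12,0.13,-0.03],[0,0,0],0.06],[[0.12,0.13,-0.03],[0,0,0],0.06]]'
python3 - <<'E'
from cut import *
s=capture("scene");d=capture("side");w=capture("wrist")
def big(c,z):
    r,b,ct=yellow(c,(0,0,560,420),z,9);return r,ct.min(0),ct.max(0)
print(big(s,21));print(big(d,21))
cv2.imwrite("pics/f7.png",np.hstack([cv2.resize(s["color"],(400,300)),cv2.resize(d["color"],(400,300))])[:,:,::-1])
E
```

```text
time: 12.63
tool_pos: [627.4, -134.3, 336.6]
tcp_rot: [-3.141, 0.001, 3.141]
contact_force: [0.3, -0.4, -0.1]
grip_width: 59.8
time: 13.13
tool_pos: [505.4, -1.5, 364.8]
tcp_rot: [3.141, -0.0, -3.14]
contact_force: [-0.1, -0.0, -0.6]
grip_width: 60.2
(((630.1597290039062, -137.54916381835938), (26.55219841003418, 93.12421417236328), 89.14289093017578), array([289, 272], dtype=int32), array([315, 293], dtype=int32))
(((626.1656494140625, -120.98504638671875), (42.30039596557617, 103.01107788085938), 89.41847229003906), array([218, 190], dtype=int32), array([247, 202], dtype=int32))
```

View pics/f7.png

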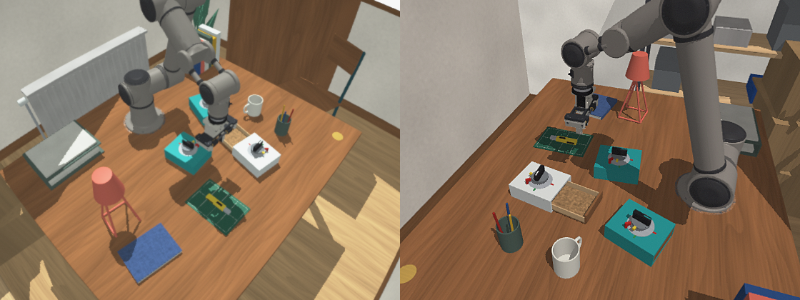

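The cutter lies flat at mid-mat along its long side, the tray is out, and the other objects are in place. Handing in.

```bash
python3 -c "
from plant import close_job
print(close_job())"
```

```text
the job is handed in; nothing more can be done
None
```

The job is done and handed in at about 13 s of the 56 s allowed. No verdict is reported on handing in.

**What I did:**
- **Box:** I pushed the knob to the bottom with about 15 N and turned it clockwise past the red stop to its end. The measured turn was about 1.40 rad. The tray sprang out.
- **Cutter:** I gripped it towards the tail. Its nose reached a few millimetres under the lid, so I lifted it slightly, turned it clear inside the tray and then raised it.
- **Placing:** I lowered it onto the mat until I felt about 9 N of contact, let go and backed off.

**Last checks:**
- **Position:** The cutter lies flat within about 1° of the mat's long side. Its centre is about (643, -135) mm, against a mat centre of about (644, -136) mm.
- **Scene:** The tray is still out. The lamp, mug, pot and notebook look unmoved by eye in the final pictures; I did not measure them. The arm was clear of everything.
- **Disagreement:** The side camera put the cutter about 16 mm further in +y than the scene camera did. I think that is because the side camera's yellow mask included the cutter's side face: it measured 42 mm wide instead of 26. I relied on the scene view, which fits the gripper's position at release (y = -134 mm).

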